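Slide the tall ink crate back into its row

ROBOT

A 7-joint arm with a two-finger parallel gripper is mounted at the origin on the work surface. World frame = base frame: x ahead of the robot, y to its left, z up, the work surface at z = 0. Lengths are in m, angles in rad, forces in N, time in s.
With the tool pointing down it reaches from about 0.4 to 0.85 m from the base axis. Payload 10.4 kg.
Tool frame: the origin (TCP) lies between the finger pads; the fingertips stand r.nose_length ahead of it and the grasp point (between the pads) lies 6 mm ahead of it (r.nose_length is the distance from the TCP to the fingertips, in m); z points along the fingers, x is the direction in which the jaws open and shut, and the axes are right-handed (so a half turn about z gives the same grasp; the last joint's range is limited). The gripper opens to 87 mm and grips with 3 to 60 N. Pads are 19 mm wide; open, the fingers measure 117 mm over their backs; the gripper's body (75 mm by 190 mm) begins 51 mm behind the grasp point.
Start: joints at [1.153, 0.332, -0.065, 1.46, 0.022, 1.35, -0.088], TCP at [0.24, -0.577, 0.248] pointing down, gripper open.
Joint ranges: [-2.6, 2.6], [-0.5, 2.12], [-1.47, 1.34], [0.16, 2.42], [-1.27, 4.41], [0.06, 2.06], [-2.6, 2.6]. Speed limits (rad/s): [2.22, 2.22, 2.79, 2.79, 3.14, 3.14, 3.14].

INTERFACE

Orientations are given as a unit quaternion [x, y, z, w].
In Python, from bench import r gives the robot as it stands. The module is installed in compiled form; this text tells all that it offers.
- The arm moves only by the shell command python3 -m creep 'ROWS' [OPENING] [FORCE]. ROWS is JSON, a list of rows, each an object of numbers: "x", "y", "z": the shift along the world's x, y, z in m; "spin": the turn about the world's z in degrees. In form: [{"x": .., "y": .., "z": .., "spin": ..}, ...]. A call has 1 to 12 rows; each row is the pose to reach, as a shift and turn from the pose commanded when the call began; what a row does not reach only later rows make up. A row lasts 1/8 s, in which the tool goes at most 62.5 mm and 10.7 degrees, less where a joint would pass 70% of its speed; a pose out of reach is approached as far as the arm can. A call with a gripper value outside its range is refused whole. OPENING is the finger opening in m, from 0 to 0.087, set as the call begins (- or left out, the last holds). The fingers move at their own pace and stop on an object; FORCE is the grip in N (left out, the last holds). Time passes only in rows, so rows that repeat a pose let the fingers close. It gives the time, the measured TCP pose, the force and the opening at its end, in the units of the state.
- r.read_state(): the state, without advancing time (a new reading comes with each control period).
- r.camera(name): name is "scene" or "top"; returns a dict with "pixels" (400x640x3 uint8, blue, green, red), "z_map" (400x640 float32, m along the optical axis (not along the pixel's ray), 0 where there is no reading), "K" (3x3 intrinsics, pixels), "R" (3x3) and "t" (3): a world point X has camera coordinates R X + t. Camera axes: x right, y down, z forward; pixel columns grow to the right and rows downward; lengths in m; the calibration is good to about 2 mm. A picture is of the moment at which its call begins.
- r.close_job(): hands the job in, once; it reports no verdict.
The state is a dict: "time": time; "joint_positions": joint angles; "joint_vel": joint speeds; "joint_torque": joint torques, N m; "ee_pos": TCP position; "eef_rot": TCP orientation; "ft_force": force on the tool from outside, world axes, zero at the start; "torque": the same for the moment, N m; "width": finger opening in m.
Only numpy, scipy, OpenCV 4.12 (cv2) and the standard library are available. Lean on these libraries where they do the work, as an engineer would, in place of code of your own. Each camera call takes 0.05 s, during which the arm holds its last target. There are 200 camera calls.

TASK

The tall plywood crate of inkstones and ink bottles has been left pulled out and askew, to the left of the row of class supplies. With the fingertips, low down on its bottom board, push it so that it slides upright, without tipping, back into its gap in the row until its back stands square up against the wooden stop rail. Do not lift it, do not push on its upper part or on the bottles in it, and leave the things beside it and around it where they stand.

Things in the scene. Friction and masses are not known exactly. Their poses are not given: they have to be found in the camera images.
- ink_crate: the crate to push, standing pulled out of the row (140 to 190) and askew: plywood, 100 deep (x) x 180 wide (y) x 215 tall, about 1.4 kg plus 2 loose bottles, slides at 7 to 14 N. Origin: centre of its underside; x from its near face (plane x = -50) to its back. Its lowest 75 is a smooth upright bottom board all round: pushed 15 to 45 above the table it slides, above about 70 to 100 it tips over
- crate_top: upper part of the same crate, rigid with it, 75 to 215 above the table, flush with the bottom board: end panels with hand slots, slats, bottle shelf 106 up, dividers. Not to be pushed. Origin: on the crate's centre line, 75 above its underside; axes as the crate's
- stop_rail: fixed wooden stop rail right of the row, 22 thick (x) x 620 long (y) x 45 tall. Origin: on the table, middle of its face towards the row; x points into the rail, to the robot's right, y along it, away from the robot. The gap in the row, 240 wide, is centred on the origin: home, the crate's origin is at x = -50, y = 0 here with its x axis along this x axis
- crate_bottle_l: black flat-sided ink bottle with blue round cap, 66 (x) x 42 (y) x 137 tall, 0.17 kg, loose, standing in the crate's +y compartment on its shelf 106 above the underside, 54 from the middle, 2 to 3 play sideways, 9 fore and aft; its top is 243 above the table. Origin: centre of its underside; z up
- crate_bottle_r: black flat-sided ink bottle with blue round cap, 66 (x) x 42 (y) x 137 tall, 0.17 kg, loose, standing in the crate's -y compartment in the same way (the middle compartment is empty). Origin: centre of its underside; z up
- next_crate: neighbour in the row, on the near or far side of the gap: a like crate (100 x 180 x 215) with three bottles (243 tall), 2.0 kg, loose, its back 1 in front of the rail, its middle 210 from the gap's middle. Origin: centre of its underside
- case_stack: neighbour on the gap's other side: stack of five shut black inkstone cases, 100 (x) x 180 (y) x 150 tall, 1.5 kg, moving as one, loose, its back 1 in front of the rail, its middle 210 from the gap's middle. Origin: centre of its underside
- loose_bottle: black flat-sided ink bottle with blue round cap, 66 (x) x 42 (y) x 137 tall, 0.17 kg, loose, standing on the table left of the row's far end. Origin: centre of its underside
- paperweight: bar-shaped steel paperweight, 200 (x) x 22 x 12 with a small round stud in the middle, 22 tall in all, lying on the table left of the row's far end. Origin: centre of its underside
Mind the look-alikes: they are no part of the job. Leave any purple look-alike of the crate_bottle_r alone.

How it is judged:
On the way:
1. the fingers press on the crate and it is sliding upright towards the rail: moved by more than 30 mm (distance of ink_crate from where it was at the start of the episode above 0.03 m and contact force between the fingers and ink_crate above 0.5 N and angle between ink_crate's own z axis and vertical below 0.1 rad), for 0.1 s.
At the end, for the whole second after the job is handed in: the crate stands upright and at rest on the table in its gap, its back within 10 mm of the stop rail, its middle within 30 mm of the gap's middle, square to the rail within 4 degrees, with both of its bottles still standing in their compartments (x of ink_crate in the frame of stop_rail above -0.06 m and y of ink_crate in the frame of stop_rail between -0.03 and 0.03 m and angle between the x axis of ink_crate and the x axis of stop_rail, either way round below 0.07 rad and angle between ink_crate's own z axis and vertical below 0.03 rad and height (world z) of ink_crate below 0.005 m and linear speed of ink_crate below 0.01 m/s and z of each of crate_bottle_l, crate_bottle_r in the frame of ink_crate below 0.115 m and angle between each of crate_bottle_l, crate_bottle_r's own z axis and vertical below 0.15 rad); the robot touches nothing.
It fails at once if the crate tips by more than 6 degrees (angle between ink_crate's own z axis and vertical above 0.1 rad).
It fails at once if the crate is lifted off the table (height (world z) of ink_crate above 0.01 m).
It fails at once if the robot pushes on the upper part of the crate or on its bottles (more than 4 N) (contact force between any of the fingers, the arm and crate_top above 4 N or contact force between any of the fingers, the arm and crate_bottle_l above 4 N or contact force between any of the fingers, the arm and crate_bottle_r above 4 N).
It fails at once if a bottle in the crate is lifted or falls over (z of any of crate_bottle_l, crate_bottle_r in the frame of ink_crate above 0.125 m or angle between any of crate_bottle_l, crate_bottle_r's own z axis and vertical above 0.3 rad).
It fails at once if a neighbour, the bottle on the table or the paperweight is moved by more than 12 mm, or one of them is tipped over (distance of any of next_crate, case_stack, loose_bottle, paperweight from where it was at the start of the episode above 0.012 m or angle between any of next_crate, case_stack, loose_bottle's own z axis and vertical above 0.12 rad).
It also fails if it takes over 45 s, if anything falls off the work surface, if the arm or the gripper's body presses on something with over 40 N, if the wrist force passes 120 N, or if a joint passes its speed limit or range.

## Working session

There is one attempt and no reset: what is moved stays moved. The work goes in short steps, Python scripts to look and compute and a shell command to move; the robot and the scene stay as the last step left them, time stands still between calls to the robot, and variables do not carry over. Pictures are saved under pics/ and viewed, about 8 in all and at most 12, crops included, and the job is handed in when it is done.

```bash
mkdir -p pics
cat > h.py <<'E'
import numpy as np, cv2
from bench import r
def cam(n):
    c=r.camera(n); z=c["z_map"]; v,u=np.mgrid[:400,:640]
    P=np.stack([(u-c["K"][0,2])/c["K"][0,0]*z,(v-c["K"][1,2])/c["K"][1,1]*z,z],-1)
    c["W"]=(P-c["t"])@c["R"]; c["W"][z==0]=np.nan
    return c
E
python3 - <<'E'
from h import *
for n in("top","scene"):
    c=cam(n); cv2.imwrite(f"pics/{n}0.png",c["pixels"]); np.savez(f"{n}0.npz",W=c["W"],p=c["pixels"])
    print(n,-c["R"].T@c["t"],c["R"],c["K"][0,0])
s=r.read_state();print(s["ee_pos"],s["eef_rot"],s["width"],s["time"],r.nose_length)
E
```

```text
top [ 0.30242933 -0.06299281  1.17298319] [[ 0.07051819 -0.9974986   0.00487018]
 [-0.97259197 -0.06984024 -0.22178188]
 [ 0.22156725  0.01090296 -0.97508414]] 433.72331196164765
scene [0.5428169  0.43785881 0.8955981 ] [[-0.9999223   0.01235055  0.00169174]
 [ 0.00953445  0.84513519 -0.53446759]
 [-0.00803072 -0.53440993 -0.84518728]] 429.13387962086546
[ 0.24026161 -0.57663479  0.24685998] [ 8.32060742e-01 -5.54684173e-01 -5.38031221e-04 -3.17350060e-04] 0.08698539306694457 0.1 0.025
```

View pics/top0.png

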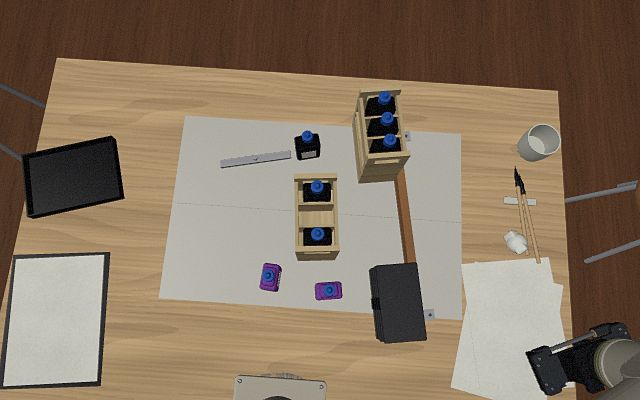

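View pics/scene0.png

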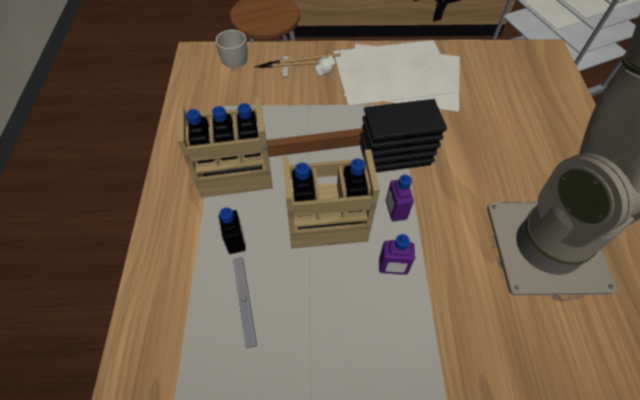

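Top view: the askew crate is at about (317,217). The black case stack (398,302) is on the near side of the gap and the three-bottle crate (382,137) is on the far side. The rail shows at (405,215). Two purple look-alikes stand at (270,277) and (328,290), the loose bottle at (307,145) and the paperweight at (255,159).

```bash
cat >> h.py <<'E'
def rect(P): 
    (c,s,a)=cv2.minAreaRect((P[:,:2]*1000).astype(np.float32)); return np.round(c,1),np.round(s,1),round(a,2)
def comps(W,m,lo,hi,mn=40):
    k=(W[...,2]>lo)&(W[...,2]<hi)&m
    n,l,st,ce=cv2.connectedComponentsWithStats(k.astype(np.uint8),connectivity=8)
    return [(ce[i].round(),st[i,4],W[l==i]) for i in range(1,n) if st[i,4]>=mn]
E
python3 - <<'E'
from h import *
for n in("top","scene"):
    d=np.load(n+"0.npz");W=d["W"];one=np.ones(W.shape[:2],bool)
    for nm,lo,hi in(("rim",.205,.222),("case",.14,.157),("rail",.037,.05),("cap",.228,.25),("b",.115,.142),("pw",.009,.03),("low",.02,.07)):
        for ce,a,P in comps(W,one,lo,hi):
            if .2<P[:,0].mean()<.9 and abs(P[:,1].mean())<.45: print(n,nm,ce,a,*rect(P),P[:,2].mean().round(4))
E
```

```text
top rim [380.  89.] 257 [ 820.4 -195. ] [15.4 99.6] 7.76 0.2144
top rim [381. 104.] 115 [ 789.6 -202.5] [29.6 44.8] 8.87 0.2092
top rim [384. 124.] 127 [ 735.4 -209.4] [30.5 45.6] 1.06 0.2096
top rim [386. 145.] 127 [ 683.  -218.2] [29.3 45.1] 3.01 0.2095
top rim [388. 155.] 271 [ 654.9 -219.9] [ 14.7 100.3] 8.8 0.2145
top rim [315. 176.] 266 [590.8 -52.8] [13.8 97.2] 5.23 0.2145
top rim [316. 190.] 123 [561.  -58.5] [30.3 43.9] 4.18 0.2087
top rim [317. 237.] 129 [453.6 -67. ] [29.5 45.3] 4.68 0.2084
top rim [317. 248.] 266 [423.9 -68.9] [12.6 97.9] 5.74 0.2149
top case [383. 166.] 85 [ 648.4 -220.6] [10.4 99.7] 3.75 0.1489
top case [312. 208.] 57 [530.7 -56. ] [16.6 84.2] 16.88 0.1491
top case [400. 303.] 3351 [ 322.5 -269.3] [177.2 100.4] 8.51 0.1493
top rail [405. 216.] 844 [ 554.1 -297.4] [252.   74.6] 20.63 0.0451
top cap [384.  97.] 121 [ 789.6 -202. ] [28.1 27.7] 4.83 0.2371
top cap [387. 118.] 128 [ 736.9 -210.1] [27.6 27.7] 21.29 0.2367
top cap [390. 139.] 127 [ 684.1 -217.6] [28.2 25.8] 3.58 0.237
top cap [317. 186.] 130 [560.6 -57.8] [27.1 27.5] 46.53 0.2372
top cap [317.
[... 3563 characters left out ...]
4 [501.  -10.9] [178.7   4.7] 4.91 0.0195
scene pw [236. 249.] 82 [712.4   6. ] [42.4 11.7] 24.96 0.0198
scene pw [244. 302.] 925 [688.3 121.9] [ 22.3 200.3] 12.52 0.0127
scene pw [391. 270.] 118 [369.3  59.4] [27.9 71.5] 58.48 0.0199
scene low [318. 140.] 1325 [ 530.2 -277.1] [252.   84.8] 4.86 0.0406
scene low [404. 159.] 802 [ 308.7 -224.6] [165.2  11.8] 9.34 0.0453
scene low [233. 183.] 918 [ 727.9 -158.8] [180.8  20.9] 13.6 0.0454
scene low [396. 207.] 316 [349.8 -92.3] [33.8 72.2] 41.32 0.0458
scene low [235. 243.] 223 [706.2  -8.6] [62.9 31.9] 59.39 0.0452
scene low [330. 236.] 829 [501.8 -10.9] [179.5   5.1] 5.12 0.0453
scene low [393. 265.] 332 [370.1  59.2] [30.3 72.4] 56.84 0.0455
```

Run:
```python
from h import *
from scipy.spatial.transform import Rotation as Ro
s=r.read_state();R=Ro.from_quat(s["eef_rot"]).as_matrix();print(R.round(3))
d=np.load("top0.npz");W=d["W"].reshape(-1,3);Q=(W-s["ee_pos"])@R
for a in range(-140,30,10):
    k=(Q[:,2]>a/1000)&(Q[:,2]<=(a+10)/1000)&(np.hypot(Q[:,0],Q[:,1])<.16)
    if k.sum()>3: print(a,k.sum(),(Q[k].min(0)*1000).round(),(Q[k].max(0)*1000).round())
c=d["p"][300:400,500:640]; cv2.imwrite("pics/grip.png",cv2.resize(c,None,fx=5,fy=5,interpolation=cv2.INTER_CUBIC))
```

```text
[[ 0.385 -0.923 -0.001]
 [-0.923 -0.385  0.001]
 [-0.001  0.    -1.   ]]
-140 158 [ -51.  -38. -140.] [   9.   32. -130.]
-130 84 [ -51.  -23. -130.] [ -27.   22. -120.]
-120 82 [ -51.  -23. -120.] [ -38.   21. -110.]
-110 87 [ -51.  -23. -110.] [ -35.   21. -100.]
-100 205 [ -94.  -39. -100.] [ 90.  34. -90.]
-90 1353 [-96. -39. -90.] [ 96.  38. -80.]
-80 156 [-95. -39. -80.] [ 93.  36. -70.]
-70 411 [-92. -39. -70.] [ 92.  37. -60.]
-60 144 [-87. -39. -60.] [ 83.  34. -50.]
-50 37 [-86. -38. -49.] [ 84.  36. -43.]
-20 9 [ 44. -12. -20.] [ 53. -10. -12.]
-10 8 [ 45. -12.  -9.] [50. -7. -2.]
0 9 [43. -9.  0.] [46. -4.  9.]
10 6 [43. -6. 12.] [45. -1. 18.]
```

View pics/grip.png

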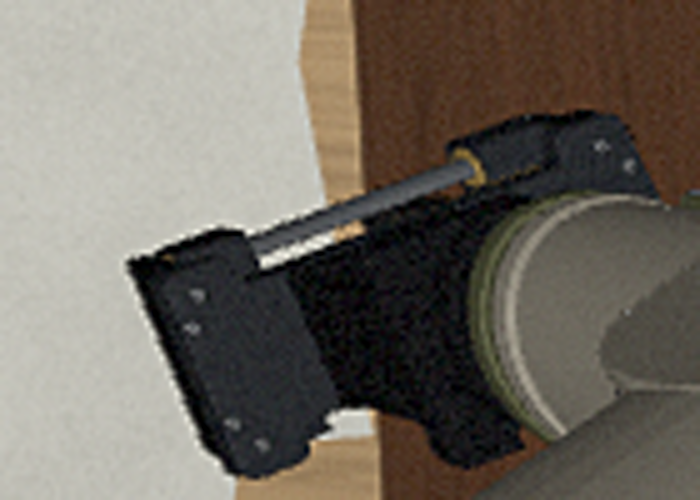

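The grip crop (gripper at 200–640, 120–470) confirms that the body is about 190 x 76. It overhangs the fingers by about 28 mm on every side and starts 70 mm above the tips. With the tool exactly vertical, the body would hit the crate's upper part before the fingertips reach the board, so the tool has to lean. First I'll test in free space what the arm does with its orientation at the edge of its reach.

```bash
python3 -m creep '[{"x":0.024,"y":-0.057},{"x":0.048,"y":-0.114},{"x":0.072,"y":-0.171},{"x":0.096,"y":-0.228},{"x":0.12,"y":-0.285},{"x":0.144,"y":-0.342},{"x":0.16,"y":-0.38},{"x":0.16,"y":-0.38}]' 0.087; python3 -c "
from h import *
s=r.read_state();print(s['joint_positions'],s['eef_rot'])"
```

```text
[ 1.15339266  0.33277921 -0.06469075  1.46084035  0.02160867  1.34991804
 -0.08848631] [ 8.32060742e-01 -5.54684173e-01 -5.38031221e-04 -3.17350060e-04]invalid input at $[0]: expected keys x, y, z, spin
```

```bash
python3 -m creep '[{"x":0.024,"y":-0.057,"z":0,"spin":0},{"x":0.048,"y":-0.114,"z":0,"spin":0},{"x":0.072,"y":-0.171,"z":0,"spin":0},{"x":0.096,"y":-0.228,"z":0,"spin":0},{"x":0.12,"y":-0.285,"z":0,"spin":0},{"x":0.144,"y":-0.342,"z":0,"spin":0},{"x":0.16,"y":-0.38,"z":0,"spin":0},{"x":0.16,"y":-0.38,"z":0,"spin":0}]' 0.087; python3 -c "
from h import *
s=r.read_state();print(s['joint_positions'],s['eef_rot'])"
```

```text
time: 1.1
ee_pos: [0.3555, -0.8111, 0.216]
eef_rot: [0.839, -0.544, 0.002, -0.012]
ft_force: [1.1, 0.9, -1.6]
width: 0.0871
[ 1.12481677  1.13819913 -0.07758216  0.23147395  0.04752734  1.78108469
 -0.04848548] [ 0.83907888 -0.54386246  0.00233703 -0.01244182]
```

```bash
python3 -m creep '[{"x":-0.02,"y":0.05,"z":0.03,"spin":0},{"x":-0.04,"y":0.1,"z":0.06,"spin":0},{"x":-0.06,"y":0.14,"z":0.1,"spin":0},{"x":-0.08,"y":0.18,"z":0.15,"spin":0},{"x":-0.09,"y":0.21,"z":0.2,"spin":0},{"x":-0.1,"y":0.24,"z":0.26,"spin":0},{"x":-0.1,"y":0.24,"z":0.32,"spin":0},{"x":-0.1,"y":0.24,"z":0.38,"spin":0},{"x":-0.1,"y":0.24,"z":0.44,"spin":0},{"x":-0.1,"y":0.24,"z":0.5,"spin":0},{"x":-0.1,"y":0.24,"z":0.56,"spin":0},{"x":-0.1,"y":0.24,"z":0.6,"spin":0}]' 0.087; python3 -c "
from h import *
s=r.read_state();print(s['joint_positions'],s['eef_rot'])"
```

```text
time: 2.6
ee_pos: [0.2186, -0.532, 0.6491]
eef_rot: [0.828, -0.557, 0.056, 0.035]
ft_force: [0.6, -1.5, -1.1]
width: 0.0868
[ 0.80363288  0.31274429  0.53278621  0.67108239 -0.20003389  2.05817708
  0.01350776] [ 0.82780655 -0.5571283   0.05574079  0.03517593]
```

The tool now leans 7.5° outward, because joint 6 is at its stop. I'll check whether the lean grows with more up-motion and whether it stays when I come down again.

```bash
python3 -m creep '[{"x":0,"y":0,"z":0.06,"spin":0},{"x":0,"y":0,"z":0.12,"spin":0},{"x":0,"y":0,"z":0.18,"spin":0},{"x":0,"y":0,"z":0.24,"spin":0}]' 0.087; python3 -c "
from h import *
s=r.read_state();print(s['joint_positions'])"
python3 -m creep '[{"x":0,"y":0,"z":-0.06,"spin":0},{"x":0,"y":0,"z":-0.12,"spin":0},{"x":0,"y":0,"z":-0.18,"spin":0}]' 0.087; python3 -c "
from h import *
s=r.read_state();print(s['joint_positions'])"
```

```text
time: 3.1
ee_pos: [0.212, -0.5032, 0.6843]
eef_rot: [0.829, -0.551, 0.084, 0.047]
ft_force: [-0.4, -0.4, -0.9]
width: 0.0868
[ 0.80547484  0.23232911  0.45401093  0.67756339 -0.14625682  2.05783345
 -0.01436276]
time: 3.48
ee_pos: [0.2121, -0.5027, 0.5042]
eef_rot: [0.83, -0.55, 0.084, 0.047]
ft_force: [0.2, -1.9, 0.9]
width: 0.0872
[ 0.68183197 -0.00744382  0.40568559  1.33373348  0.00351843  1.62190847
 -0.08279449]
```

The lean is kept when I lower the tool, and more adds up on each climb, so I can build the lean I need. It has to be perpendicular to the jaw axis. If I spin by about +110° and then add about 30° of radial lean, the result is about 30° about the jaw axis.

```bash
cat >> h.py <<'E'
def st():
    from scipy.spatial.transform import Rotation as Ro
    s=r.read_state();R=Ro.from_quat(s["eef_rot"]).as_matrix();p=np.array(s["ee_pos"])
    x,y,z=R.T; t=np.degrees
    print("t",round(s["time"],2),"p",p.round(4),"tip",(p+.025*z).round(4),"jawaz",t(np.arctan2(x[1],x[0])).round(1),"tilt",t(np.arccos(-z[2])).round(1),"dir",t(np.arctan2(z[1],z[0])).round(1),"jawrise",t(np.arcsin(x[2])).round(1),"F",np.round(s["ft_force"],1),"j",np.round(s["joint_positions"],2))
    return p,R
E
python3 -m creep '[{"x":0,"y":0,"z":0,"spin":10},{"x":0,"y":0,"z":0,"spin":20},{"x":0,"y":0,"z":0,"spin":30},{"x":0,"y":0,"z":0,"spin":40},{"x":0,"y":0,"z":0,"spin":50},{"x":0,"y":0,"z":0,"spin":60},{"x":0,"y":0,"z":0,"spin":70},{"x":0,"y":0,"z":0,"spin":80},{"x":0,"y":0,"z":0.03,"spin":90},{"x":0,"y":0,"z":0.06,"spin":100},{"x":0,"y":0,"z":0.1,"spin":110},{"x":0,"y":0,"z":0.15,"spin":110}]' 0.087 >/dev/null; python3 -c "
from h import *
st()"
python3 -m creep '[{"x":0,"y":0,"z":0.06,"spin":0},{"x":0,"y":0,"z":0.12,"spin":0},{"x":0,"y":0,"z":0.18,"spin":0},{"x":0,"y":0,"z":0.24,"spin":0},{"x":0,"y":0,"z":0.3,"spin":0},{"x":0,"y":0,"z":0.36,"spin":0},{"x":0,"y":0,"z":0.4,"spin":0},{"x":0,"y":0,"z":0.4,"spin":0}]' 0.087 >/dev/null; python3 -c "
from h import *
st()"
```

```text
t 4.97 p [ 0.215  -0.4986  0.5748] tip [ 0.2186 -0.4956  0.5503] jawaz 39.7 tilt 10.9 dir 40.0 jawrise 10.9 F [ 0.1 -0.6 -1. ] j [ 1.21  0.26 -0.04  0.88 -0.19  2.05  1.78]
t 5.97 p [ 0.2312 -0.4431  0.6302] tip [ 0.236  -0.4417  0.6057] jawaz 39.6 tilt 11.5 dir 16.1 jawrise 10.5 F [-0.2 -0.3 -0.5] j [ 1.46  0.18 -0.44  0.87 -0.13  2.06  1.64]
```

```bash
python3 -m creep '[{"x":0.02,"y":-0.03,"z":0.05,"spin":0},{"x":0.03,"y":-0.06,"z":0.1,"spin":0},{"x":0.04,"y":-0.09,"z":0.15,"spin":0},{"x":0.05,"y":-0.12,"z":0.2,"spin":0},{"x":0.06,"y":-0.15,"z":0.25,"spin":0},{"x":0.07,"y":-0.18,"z":0.3,"spin":0},{"x":0.08,"y":-0.2,"z":0.35,"spin":0},{"x":0.08,"y":-0.2,"z":0.4,"spin":0}]' 0.087 >/dev/null; python3 -c "
from h import *
st()"
```

```text
t 6.97 p [ 0.2352 -0.4824  0.7243] tip [ 0.2446 -0.4849  0.7012] jawaz 39.0 tilt 22.7 dir -14.6 jawrise 14.0 F [-1.4 -0.1  0.8] j [ 1.08  0.22  0.24  0.62 -0.45  2.06  1.69]
```

```bash
python3 -m creep '[{"x":0,"y":0,"z":-0.05,"spin":10},{"x":0,"y":0,"z":-0.1,"spin":20},{"x":0,"y":0,"z":-0.1,"spin":30},{"x":0,"y":0,"z":-0.05,"spin":42},{"x":0,"y":0,"z":0,"spin":42}]' 0.087 >/dev/null; python3 -c "
from h import *
st()"
python3 -m creep '[{"x":0.02,"y":-0.03,"z":0.05,"spin":0},{"x":0.03,"y":-0.06,"z":0.1,"spin":0},{"x":0.04,"y":-0.09,"z":0.15,"spin":0},{"x":0.05,"y":-0.12,"z":0.2,"spin":0},{"x":0.06,"y":-0.15,"z":0.25,"spin":0},{"x":0.07,"y":-0.18,"z":0.3,"spin":0},{"x":0.08,"y":-0.2,"z":0.35,"spin":0},{"x":0.08,"y":-0.2,"z":0.4,"spin":0}]' 0.087 >/dev/null; python3 -c "
from h import *
st()"
```

```text
t 7.6 p [ 0.2519 -0.4794  0.6153] tip [ 0.2602 -0.4757  0.592 ] jawaz 73.6 tilt 21.2 dir 23.8 jawrise 14.1 F [ 0.9 -0.5 -1.1] j [ 1.42  0.26 -0.31  0.83 -0.33  2.03  2.23]
t 8.6 p [ 0.2121 -0.5041  0.7958] tip [ 0.2275 -0.5065  0.7762] jawaz 68.2 tilt 38.6 dir -8.9 jawrise 10.1 F [-0.2 -0.2  0.3] j [ 1.56  0.35 -0.3   0.36 -0.57  2.06  2.05]
```

Lean is now 38.6°, nearly perpendicular to the jaw; the one fingertip rides about 18 mm higher, and both stay in the 15–45 mm band. Now I'll travel to a waypoint left of the crate.

```bash
python3 -m creep '[{"x":0.03,"y":0.03,"z":-0.02,"spin":-5},{"x":0.06,"y":0.06,"z":-0.04,"spin":-10},{"x":0.09,"y":0.095,"z":-0.06,"spin":-15},{"x":0.12,"y":0.13,"z":-0.09,"spin":-20},{"x":0.15,"y":0.165,"z":-0.12,"spin":-25},{"x":0.18,"y":0.2,"z":-0.15,"spin":-30},{"x":0.2,"y":0.24,"z":-0.18,"spin":-35},{"x":0.22,"y":0.28,"z":-0.2,"spin":-40},{"x":0.24,"y":0.32,"z":-0.22,"spin":-45},{"x":0.26,"y":0.36,"z":-0.24,"spin":-50},{"x":0.28,"y":0.4,"z":-0.26,"spin":-55},{"x":0.28,"y":0.45,"z":-0.28,"spin":-60}]' 0.087 >/dev/null; python3 -c "
from h import *
st()"
```

```text
t 10.1 p [ 0.492  -0.0519  0.516 ] tip [ 0.4975 -0.0665  0.4964] jawaz 7.9 tilt 38.6 dir -69.4 jawrise 9.9 F [0.8 0.4 0.1] j [ 1.42 -0.47 -1.27  1.49  0.14  1.48  0.2 ]
```

```bash
cat >> h.py <<'E'
def tips():
    p,R=st(); e=np.array([.146,-.989,0])
    for sx in(-1,1):
        C=np.array([p+R@[sx*a,b,.025] for a in(.0435,.0585) for b in(-.0095,.0095)])
        f=C[np.argmax(C@e)]; print("finger",sx,"lowest",C[:,2].min().round(4),"lead",f.round(4))
    B=np.array([p+R@[a,b,c] for a in(-.096,.096) for b in(-.039,.039) for c in(-.043,-.1)]);print("body min",B.min(0).round(3),"max",B.max(0).round(3))
E
python3 -m creep '[{"x":0.01,"y":0.03,"z":-0.03,"spin":0},{"x":0.02,"y":0.06,"z":-0.07,"spin":0},{"x":0.028,"y":0.09,"z":-0.11,"spin":0},{"x":0.028,"y":0.12,"z":-0.16,"spin":0},{"x":0.028,"y":0.13,"z":-0.21,"spin":0},{"x":0.028,"y":0.13,"z":-0.26,"spin":0},{"x":0.028,"y":0.13,"z":-0.31,"spin":0},{"x":0.028,"y":0.13,"z":-0.35,"spin":0},{"x":0.028,"y":0.13,"z":-0.37,"spin":0}]' 0.087 >/dev/null
python3 - <<'E'
from h import *
tips(); c=cam("scene"); cv2.imwrite("pics/s1.png",c["pixels"])
E
```

```text
t 11.22 p [0.4384 0.0289 0.2277] tip [0.4448 0.0152 0.2078] jawaz 9.4 tilt 37.3 dir -65.1 jawrise 11.5 F [0.8 0.7 0.4] j [ 1.15 -0.5  -1.47  2.05  0.17  1.07 -0.3 ]
finger -1 lowest 0.1907 lead [ 0.3884 -0.0019  0.2016]
finger 1 lowest 0.2111 lead [0.487  0.0144 0.222 ]
body min [0.319 0.005 0.22 ] max [0.521 0.131 0.349]
```

View pics/s1.png

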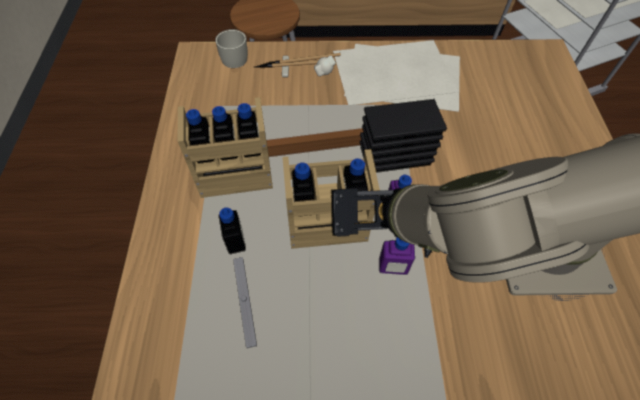

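The view shows the arm folded near its joint 2 and 3 stops, with the hand over the near corner of the crate at (345,212) and nothing touched. I'll lift and reach far out so the redundant joints untwist, then come back.

```bash
python3 -m creep '[{"x":0.0,"y":0.02,"z":0.05,"spin":0},{"x":0.02,"y":0.03,"z":0.1,"spin":0},{"x":0.06,"y":0.04,"z":0.14,"spin":0},{"x":0.11,"y":0.05,"z":0.17,"spin":0},{"x":0.16,"y":0.06,"z":0.19,"spin":0},{"x":0.21,"y":0.07,"z":0.21,"spin":0},{"x":0.26,"y":0.07,"z":0.21,"spin":0},{"x":0.31,"y":0.07,"z":0.21,"spin":0},{"x":0.36,"y":0.07,"z":0.21,"spin":0},{"x":0.38,"y":0.07,"z":0.21,"spin":0}]' 0.087 >/dev/null
python3 - <<'E'
from h import *
tips()
E
```

```text
t 12.53 p [0.5535 0.0172 0.4588] tip [0.5612 0.0041 0.4389] jawaz 11.2 tilt 37.3 dir -59.7 jawrise 14.0 F [-0.5 -0.3 -0.4] j [ 1.52 -0.5  -1.47  1.5   0.06  1.35  0.09]
finger -1 lowest 0.4195 lead [ 0.5057 -0.0148  0.43  ]
finger 1 lowest 0.4442 lead [0.6028 0.0044 0.4547]
body min [ 0.431 -0.011  0.448] max [0.633 0.12  0.583]
```

```bash
python3 -m creep '[{"x":0.0,"y":-0.06,"z":0,"spin":0},{"x":0.0,"y":-0.12,"z":0,"spin":0},{"x":0.0,"y":-0.18,"z":0,"spin":0},{"x":-0.02,"y":-0.235,"z":0,"spin":0},{"x":-0.04,"y":-0.29,"z":0,"spin":0},{"x":-0.06,"y":-0.345,"z":0,"spin":0},{"x":-0.08,"y":-0.4,"z":0,"spin":0},{"x":-0.1,"y":-0.455,"z":0,"spin":0},{"x":-0.1,"y":-0.51,"z":0,"spin":0},{"x":-0.1,"y":-0.56,"z":0,"spin":0},{"x":-0.1,"y":-0.6,"z":0,"spin":0}]' 0.087 >/dev/null
python3 - <<'E'
from h import *
tips()
E
```

```text
t 13.9 p [ 0.4522 -0.5851  0.4576] tip [ 0.4598 -0.5981  0.4377] jawaz 11.1 tilt 37.3 dir -59.8 jawrise 14.0 F [-0.4  0.9  0.1] j [ 1.55  0.21 -0.91  1.39  0.44  1.02  0.71]
finger -1 lowest 0.4182 lead [ 0.4043 -0.6169  0.4288]
finger 1 lowest 0.443 lead [ 0.5014 -0.598   0.4535]
body min [ 0.329 -0.613  0.447] max [ 0.531 -0.482  0.582]
```

```bash
python3 -m creep '[{"x":0.03,"y":-0.04,"z":0,"spin":0},{"x":0.06,"y":-0.08,"z":0,"spin":0},{"x":0.1,"y":-0.11,"z":0,"spin":0},{"x":0.14,"y":-0.1,"z":0,"spin":0},{"x":0.18,"y":-0.06,"z":0,"spin":0},{"x":0.22,"y":-0.01,"z":0,"spin":0},{"x":0.26,"y":0.035,"z":0,"spin":0},{"x":0.29,"y":0.085,"z":0,"spin":0},{"x":0.32,"y":0.135,"z":0,"spin":0},{"x":0.34,"y":0.19,"z":0,"spin":0},{"x":0.355,"y":0.245,"z":0,"spin":0}]' 0.087 >/dev/null
python3 - <<'E'
from h import *
tips()
E
```

```text
t 15.28 p [ 0.8092 -0.3356  0.4573] tip [ 0.8168 -0.3487  0.4374] jawaz 11.2 tilt 37.3 dir -59.8 jawrise 14.0 F [ 0.6  0.  -0.1] j [ 0.5   0.66 -0.73  0.79  0.99  1.46  0.14]
finger -1 lowest 0.418 lead [ 0.7613 -0.3676  0.4286]
finger 1 lowest 0.4426 lead [ 0.8584 -0.3484  0.4532]
body min [ 0.686 -0.364  0.447] max [ 0.888 -0.233  0.582]
```

```bash
python3 -m creep '[{"x":0.02,"y":0.06,"z":0,"spin":0},{"x":0.03,"y":0.12,"z":0,"spin":0},{"x":0.04,"y":0.18,"z":0,"spin":0},{"x":0.04,"y":0.24,"z":0,"spin":0},{"x":0.03,"y":0.3,"z":0,"spin":0},{"x":0.01,"y":0.355,"z":0,"spin":0},{"x":-0.03,"y":0.4,"z":0,"spin":0},{"x":-0.08,"y":0.42,"z":-0.01,"spin":-1},{"x":-0.13,"y":0.43,"z":-0.03,"spin":-2},{"x":-0.18,"y":0.43,"z":-0.06,"spin":-3},{"x":-0.22,"y":0.43,"z":-0.1,"spin":-3}]' 0.087 >/dev/null
python3 - <<'E'
from h import *
tips()
E
```

```text
t 16.65 p [0.5869 0.093  0.358 ] tip [0.5938 0.0795 0.3381] jawaz 8.2 tilt 37.4 dir -62.6 jawrise 14.1 F [0.  1.2 0.4] j [ 0.14  0.28 -0.87  1.52  0.84  1.62 -0.7 ]
finger -1 lowest 0.3186 lead [0.5519 0.0656 0.3328]
finger 1 lowest 0.3434 lead [0.6498 0.0797 0.3576]
body min [0.466 0.07  0.347] max [0.668 0.193 0.483]
```

```bash
python3 -m creep '[{"x":-0.02,"y":0,"z":-0.04,"spin":0},{"x":-0.04,"y":0,"z":-0.09,"spin":0},{"x":-0.055,"y":0,"z":-0.14,"spin":0},{"x":-0.055,"y":0,"z":-0.19,"spin":0},{"x":-0.055,"y":0,"z":-0.24,"spin":0},{"x":-0.055,"y":0,"z":-0.27,"spin":0},{"x":-0.055,"y":0,"z":-0.29,"spin":0},{"x":-0.055,"y":0,"z":-0.305,"spin":0},{"x":-0.055,"y":0,"z":-0.313,"spin":0},{"x":-0.055,"y":0,"z":-0.313,"spin":0}]' 0.078 >/dev/null
python3 - <<'E'
from h import *
tips(); c=cam("scene"); cv2.imwrite("pics/s2.png",c["pixels"])
E
```

```text
t 17.9 p [0.5336 0.0929 0.046 ] tip [0.5405 0.0794 0.0262] jawaz 8.2 tilt 37.4 dir -62.7 jawrise 14.1 F [ 0.1  0.5 -0.4] j [ 0.03  0.56 -0.77  1.94  1.09  1.28 -1.25]
finger -1 lowest 0.0067 lead [0.4986 0.0655 0.0209]
finger 1 lowest 0.0315 lead [0.5965 0.0796 0.0457]
body min [0.413 0.07  0.035] max [0.615 0.192 0.171]
```

View pics/s2.png

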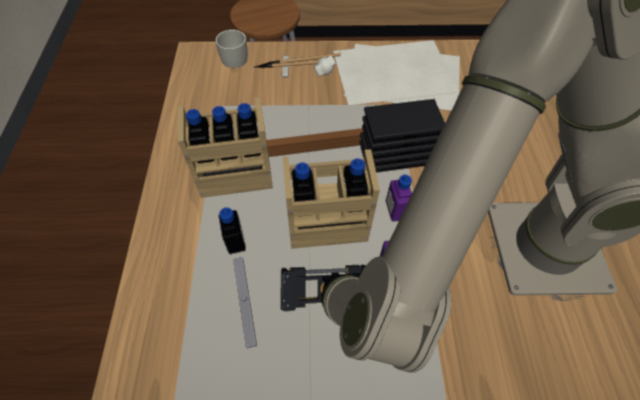

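The hand is at (320,285), left of the crate and low, clear of the purple bottle and the paperweight. Now I'll approach and push the first ~40 mm.

```bash
python3 -m creep '[{"x":0,"y":-0.02,"z":0,"spin":0},{"x":0,"y":-0.045,"z":0,"spin":0},{"x":0,"y":-0.062,"z":0,"spin":0},{"x":0,"y":-0.07,"z":0,"spin":0},{"x":0,"y":-0.076,"z":0,"spin":0},{"x":0,"y":-0.082,"z":0,"spin":0},{"x":0,"y":-0.088,"z":0,"spin":0},{"x":0,"y":-0.095,"z":0,"spin":0},{"x":0,"y":-0.103,"z":0,"spin":0},{"x":0,"y":-0.111,"z":0,"spin":0},{"x":0,"y":-0.119,"z":0,"spin":0}]'
python3 - <<'E'
from h import *
tips()
for n in("scene","top"):
    c=cam(n);W=c["W"]
    for ce,a,P in comps(W,np.ones((400,640),bool),.205,.222):
        if .35<P[:,0].mean()<.68 and abs(P[:,1].mean())<.3 and ce[0]>250: print(n,ce,a,*rect(P))
    cv2.imwrite(f"pics/{n}3.png",c["pixels"])
E
```

```text
time: 19.32
ee_pos: [0.535, -0.0207, 0.0463]
eef_rot: [0.948, 0.033, 0.14, 0.285]
ft_force: [0.9, 15.8, 4.7]
width: 0.0777
t 19.32 p [ 0.535  -0.0207  0.0463] tip [ 0.5421 -0.034   0.0263] jawaz 8.5 tilt 37.1 dir -61.8 jawrise 14.3 F [ 0.9 15.8  4.7] j [ 0.23  0.45 -0.73  2.07  1.13  1.1  -1.13]
finger -1 lowest 0.0067 lead [ 0.4859 -0.0503  0.0171]
finger 1 lowest 0.0318 lead [ 0.5836 -0.0357  0.0423]
body min [ 0.414 -0.044  0.035] max [0.615 0.079 0.171]
scene [259. 116.] 212 [ 652.9 -217.6] [ 12.  102.1] 8.43
scene [368. 155.] 302 [ 426.9 -107.4] [ 13.  101.6] 7.89
scene [286. 165.] 265 [593.4 -85.1] [ 12.  102.1] 7.76
scene [353. 161.] 155 [ 457.1 -104.1] [30.5 44.7] 9.09
scene [301. 167.] 147 [562.5 -83.7] [32.  29.2] 1.01
scene [328. 236.] 168 [506.4  74.6] [90.2 35.2] 73.24
top [386. 145.] 128 [ 683.3 -218.1] [30.4 45.3] 2.78
top [388. 155.] 274 [ 654.2 -219.8] [ 14.  101.3] 8.08
top [330. 176.] 266 [594.2 -87.4] [13.6 98.1] 7.71
top [331. 190.] 125 [563.9 -93.6] [31.5 43.7] 7.82
top [266. 218.] 209 [482.7  60.5] [86.1 52.3] 9.86
top [334. 236.] 123 [ 457.3 -107.5] [30.1 44.3] 7.41
top [336. 248.] 265 [ 428.2 -110.7] [12.4 98.4] 7.86
```

View pics/top3.png

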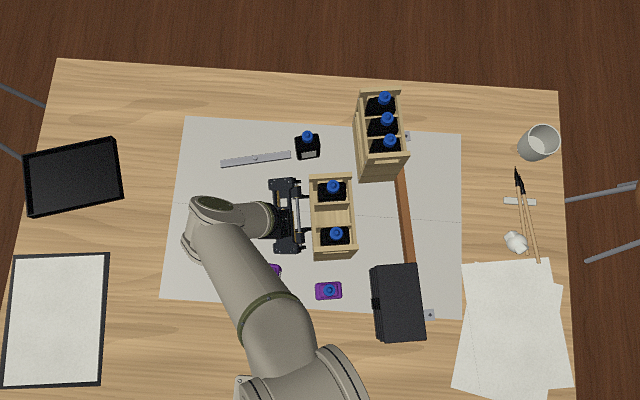

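Top view: the crate (333,217) slides upright with the hand behind it at (288,215). It has turned to 7.7° against the row's 8.4° and is within 3 mm of the gap's centre line, with about 143 mm to go. I'll carry on along the rail's normal.

```bash
python3 -m creep '[{"x":0.001,"y":-0.008,"z":0,"spin":0},{"x":0.003,"y":-0.018,"z":0,"spin":0},{"x":0.004,"y":-0.028,"z":0,"spin":0},{"x":0.006,"y":-0.038,"z":0,"spin":0},{"x":0.007,"y":-0.048,"z":0,"spin":0},{"x":0.009,"y":-0.058,"z":0,"spin":0},{"x":0.01,"y":-0.068,"z":0,"spin":0},{"x":0.012,"y":-0.078,"z":0,"spin":0},{"x":0.013,"y":-0.088,"z":0,"spin":0},{"x":0.015,"y":-0.098,"z":0,"spin":0},{"x":0.016,"y":-0.107,"z":0,"spin":0},{"x":0.017,"y":-0.114,"z":0,"spin":0}]'
cat > m.py <<'E'
from h import *
tips()
for n in("scene","top"):
    c=cam(n);W=c["W"]
    for ce,a,P in comps(W,np.ones((400,640),bool),.205,.222):
        if P[:,1].mean()<-.07 and P[:,0].mean()>.35 and a>200: print(n,ce,a,*rect(P))
    for ce,a,P in comps(W,np.ones((400,640),bool),.145,.155,500): print(n,"case",*rect(P))
    for ce,a,P in comps(W,np.ones((400,640),bool),.228,.25):
        if P[:,1].mean()<-.05 and ce[0]<420: print(n,"cap",*rect(P),P[:,2].mean().round(4))
    cv2.imwrite(f"pics/{n}_{r.read_state()['time']:.2f}.png",c["pixels"])
E
python3 m.py
```

```text
time: 20.92
ee_pos: [0.5525, -0.1348, 0.0461]
eef_rot: [0.947, 0.034, 0.14, 0.286]
ft_force: [-2.1, 17.8, 7.6]
width: 0.0781
t 20.93 p [ 0.5525 -0.1348  0.0461] tip [ 0.5596 -0.1481  0.0262] jawaz 8.5 tilt 37.1 dir -61.9 jawrise 14.3 F [-2.1 17.8  7.6] j [ 0.41  0.41 -0.65  2.09  1.2   0.94 -0.98]
finger -1 lowest 0.0065 lead [ 0.5033 -0.1645  0.017 ]
finger 1 lowest 0.0317 lead [ 0.6011 -0.1498  0.0421]
body min [ 0.431 -0.158  0.035] max [ 0.633 -0.035  0.171]
scene [259. 116.] 212 [ 653.1 -219. ] [ 12.  103.2] 8.4
scene [356. 114.] 255 [ 444.6 -222. ] [ 13.5 102.7] 7.23
scene [279. 123.] 217 [ 610.7 -199.7] [ 12.  104.1] 7.67
scene [181. 125.] 258 [ 818.6 -194.3] [ 12.8 103. ] 7.71
scene case [ 363.2 -275.2] [96.6 76.6] 8.33
scene cap [ 683.1 -216.9] [27.4 27.1] 58.53 0.2364
scene cap [ 474.3 -218.4] [29.  27.8] 86.7 0.2366
scene cap [ 735.9 -208.9] [27.  28.8] 5.16 0.2363
scene cap [ 581.2 -204.7] [29.7 25.4] 89.64 0.2364
scene cap [ 789.4 -200.8] [27.5 28.6] 0.62 0.2361
top [380.  89.] 258 [ 820.2 -195.1] [ 14.7 100.2] 8.91
top [388. 155.] 272 [ 654.3 -219.6] [13.4 99.9] 8.62
top [379. 172.] 277 [ 611.7 -201. ] [ 13.4 100.5] 7.78
top [387. 244.] 266 [ 445.7 -223.7] [12.3 99.6] 7.5
top case [ 322.4 -269.3] [177.   99.6] 8.55
top cap [ 790.1 -202.4] [25.9 29.2] 54.58 0.2373
top cap [ 737.1 -210.3] [27.6 28.5] 2.94 0.2372
top cap [ 684.4 -217.7] [27.9 26.1] 10.07 0.2371
top cap [ 581.4 -207.6] [27.  26.8] 44.52 0.2369
top cap [ 475.5 -220.9] [26.1 28.1] 47.95 0.2369
```

```bash
python3 -m creep '[{"x":0.001,"y":-0.007,"z":0,"spin":0},{"x":0.002,"y":-0.014,"z":0,"spin":0},{"x":0.003,"y":-0.02,"z":0,"spin":0},{"x":0.004,"y":-0.024,"z":0,"spin":0},{"x":0.004,"y":-0.026,"z":0,"spin":0},{"x":0.004,"y":-0.028,"z":0,"spin":0},{"x":0.004,"y":-0.028,"z":0,"spin":0}]'; python3 m.py
```

```text
time: 21.9
ee_pos: [0.5567, -0.1619, 0.0461]
eef_rot: [0.947, 0.034, 0.14, 0.286]
ft_force: [-2.5, 18.5, 7.8]
width: 0.0778
t 21.9 p [ 0.5567 -0.1619  0.0461] tip [ 0.5639 -0.1752  0.0262] jawaz 8.6 tilt 37.1 dir -61.8 jawrise 14.3 F [-2.5 18.5  7.8] j [ 0.44  0.41 -0.63  2.08  1.22  0.9  -0.94]
finger -1 lowest 0.0065 lead [ 0.5076 -0.1916  0.017 ]
finger 1 lowest 0.0317 lead [ 0.6054 -0.1769  0.0421]
body min [ 0.436 -0.185  0.035] max [ 0.637 -0.062  0.171]
scene [353. 106.] 242 [ 448.9 -248.7] [ 12.6 103.3] 7.86
scene [277. 113.] 206 [ 614.9 -225.4] [ 12. 100.] 7.5
scene [259. 116.] 212 [ 653.1 -218.8] [ 12.  102.2] 8.43
scene [181. 125.] 257 [ 818.3 -195. ] [ 13.  102.6] 7.76
scene cap [ 479.  -244.5] [28.9 26.9] 59.18 0.2365
scene cap [ 585.5 -231.4] [26.3 26.1] 76.98 0.2366
scene cap [ 683.3 -217.1] [27.2 28. ] 82.22 0.2364
scene cap [ 735.8 -208.4] [27.2 27.7] 5.09 0.2362
scene cap [ 789.1 -200.3] [27.6 27.9] 67.99 0.2362
top [380.  89.] 261 [ 820.4 -194.7] [14.9 99.7] 8.44
top [388. 155.] 275 [ 655.2 -220.1] [ 15.  100.8] 8.02
top [391. 171.] 273 [ 615.9 -226.5] [14.1 99.5] 8.2
top [398. 243.] 270 [ 449.7 -249.2] [ 12.7 100.2] 7.81
top case [ 322.5 -270. ] [176.8  98.4] 8.55
top cap [ 790.5 -201.7] [27.8 27.6] 22.1 0.237
top cap [ 737.9 -210.1] [27.  28.1] 66.83 0.2369
top cap [ 684.6 -217.8] [26.7 28.1] 69.07 0.2374
top cap [ 585.7 -233. ] [27.  27.4] 5.8 0.2372
top cap [495.5 -68.3] [80.2 49.6] 10.6 0.239
top cap [ 479.8 -245.8] [27.3 27.5] 18.12 0.2368
```

```bash
python3 -m creep '[{"x":0,"y":-0.001,"z":0,"spin":0},{"x":0,"y":-0.002,"z":0,"spin":0},{"x":0,"y":-0.003,"z":0,"spin":0},{"x":0,"y":-0.003,"z":0,"spin":0}]'; python3 -c "
from h import *
tips()"
```

```text
time: 22.5
ee_pos: [0.5569, -0.1623, 0.046]
eef_rot: [0.948, 0.035, 0.141, 0.284]
ft_force: [-10.1, 30.0, 16.4]
width: 0.0781
t 22.5 p [ 0.5569 -0.1623  0.046 ] tip [ 0.564  -0.1756  0.026 ] jawaz 8.7 tilt 37.0 dir -61.5 jawrise 14.3 F [-10.1  30.   16.4] j [ 0.45  0.41 -0.63  2.08  1.22  0.9  -0.94]
finger -1 lowest 0.0064 lead [ 0.5079 -0.1921  0.0168]
finger 1 lowest 0.0315 lead [ 0.6056 -0.1771  0.042 ]
body min [ 0.436 -0.186  0.035] max [ 0.637 -0.063  0.171]
```

The force jumped to 30 N with no further travel, so the crate is against the rail. I'll back off and check.

```bash
python3 -m creep '[{"x":0,"y":0.004,"z":0,"spin":0},{"x":-0.002,"y":0.014,"z":0,"spin":0},{"x":-0.005,"y":0.03,"z":0,"spin":0},{"x":-0.007,"y":0.045,"z":0,"spin":0},{"x":-0.009,"y":0.06,"z":0,"spin":0},{"x":-0.009,"y":0.06,"z":0,"spin":0},{"x":-0.009,"y":0.06,"z":0,"spin":0}]'; python3 m.py; ls pics
```

```text
time: 23.38
ee_pos: [0.5454, -0.1116, 0.0459]
eef_rot: [0.947, 0.031, 0.138, 0.289]
ft_force: [-0.1, 1.2, 0.1]
width: 0.0786
t 23.38 p [ 0.5454 -0.1116  0.0459] tip [ 0.5524 -0.1251  0.026 ] jawaz 8.2 tilt 37.4 dir -62.7 jawrise 14.0 F [-0.1  1.2  0.1] j [ 0.37  0.41 -0.67  2.09  1.19  0.98 -1.02]
finger -1 lowest 0.0066 lead [ 0.5104 -0.139   0.0208]
finger 1 lowest 0.0313 lead [ 0.6084 -0.1249  0.0455]
body min [ 0.425 -0.134  0.035] max [ 0.626 -0.012  0.17 ]
scene [353. 105.] 237 [ 448.7 -248.3] [ 12.7 101. ] 7.94
scene [277. 113.] 208 [ 615.1 -226.9] [ 11.9 104.2] 7.57
scene [259. 116.] 211 [ 653.3 -220.3] [ 12.  103.6] 8.41
scene [181. 125.] 261 [ 818.5 -195.5] [ 12.6 103.9] 7.62
scene case [ 347.4 -265.6] [125.7 102.3] 7.78
scene cap [ 479.3 -245. ] [27.8 27.2] 21.74 0.2365
scene cap [ 585.8 -231.3] [28.2 25.8] 89.18 0.2365
scene cap [ 683.1 -217.1] [27.7 28.2] 52.02 0.2362
scene cap [ 736.1 -209.5] [27.4 28.1] 6.3 0.2363
scene cap [ 789.7 -200.9] [27.  28.8] 78.41 0.2362
top [380.  89.] 260 [ 820.4 -194.8] [ 15.  101.4] 9.15
top [388. 155.] 273 [ 654.4 -220.3] [ 14.4 101.6] 8.63
top [391. 171.] 272 [ 616.  -226.3] [13.8 99.6] 7.8
top [398. 243.] 271 [ 449.8 -249.4] [ 12.6 100.6] 7.82
top case [ 322.6 -269.9] [176.9  98.5] 8.62
top cap [ 790.4 -202.9] [26.4 28.2] 52.19 0.2372
top cap [ 737.2 -210.2] [27.3 27.7] 16.07 0.2369
top cap [ 683.8 -217.9] [27.2 26.9] 21.26 0.2371
top cap [ 585.9 -233.1] [26.7 27.5] 2.36 0.2372
top cap [ 480.  -246.3] [26.9 28.7] 21.92 0.2371
grip.png
s1.png
s2.png
scene0.png
scene3.png
scene_20.98.png
scene_21.95.png
scene_23.43.png
top0.png
top3.png
top_21.02.png
top_22.00.png
top_23.48.png
```

View pics/top_23.48.png

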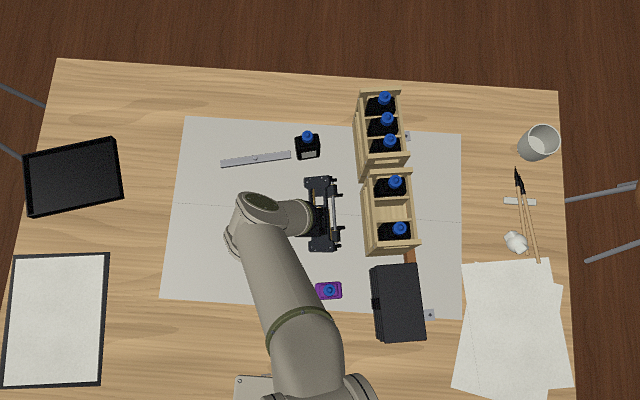

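The crate (390,212) stands against the rail between its neighbours, both of its bottles are upright, and the hand (322,213) is clear. The nearer purple bottle is hidden behind the arm. Handing in.

```bash
python3 -c "
from h import *
st(); print(r.close_job())"
```

```text
t 23.48 p [ 0.5454 -0.1119  0.0459] tip [ 0.5523 -0.1254  0.0261] jawaz 8.1 tilt 37.4 dir -62.7 jawrise 14.0 F [-0.6 -0.2 -0.4] j [ 0.37  0.41 -0.67  2.09  1.19  0.98 -1.02]
the job is handed in; nothing more can be done
None
```

The crate is back in its gap, standing upright against the stop rail. I handed the job in at 23.5 s, with the gripper backed about 50 mm clear of it.

**How it was pushed:** With the tool straight down, the gripper's body would have hit the crate's upper part first. So I leaned the tool about 37°, by driving the arm to its reach limits, where it gives up some orientation and then keeps it. I then pushed the near face with both fingertips, at about 17 and 42 mm above the table. The push took 16–18 N while sliding. It rose to 30 N with no further travel once the crate met the rail.

**Last checks, by camera:**

| Check | Measured | Allowed |
|---|---|---|
| Back to the rail | about 1 mm | 10 mm |
| Off the gap's middle | about 3 mm | 30 mm |
| Out of square with the rail | about 0.8° | 4° |

- **Bottles in the crate:** both are standing, with their caps at the same height as at the start.
- **Neighbours:** the next crate and the case stack are within 1–2 mm of where they stood, which is about the measuring error.

**Not fully confirmed:**
- **Squareness:** the 0.8° is slightly more than I would expect for a crate flush to the rail; measuring error is around half a degree.
- **Loose bottle and paperweight:** they look unmoved in the last picture, but I did not measure them again.
- **Purple bottle:** the arm hid the one nearest the crate's starting place in the last picture. I planned about 15 mm of clearance and saw no unexpected force, but did not see it again.
- **Detour:** my first approach ran into joint stops, without contact, and cost a few seconds.

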